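# Show which tooth and which disc

## Task

Show your colleague the next crown to be milled, touching nothing: point with your fingertips from straight above at the red prepared stump on the stone model, about two centimetres over it, and hold there for two seconds or a little more; then point in the same way at the middle of the uncut part of the part-used ivory milling disc and hold there just as long. Do not point at the other discs or the other model, pass well above everything in between, and finish with your hand raised well clear of the bench, at least 15 cm above it.

Things in the scene. Friction and masses are not known exactly. Their poses are not given: they have to be found in the camera images.
- stump_top (a point): Centre of the top of the red stump (a tooth ground down for a crown, painted red): a cone 10 mm wide below, 6 mm on top, 8 mm high, the only red thing on the models, among beige teeth that rise 1 to 2 mm above it. It is on one arm of a horseshoe model that stands in the blue tray. About 33 mm above the bench; z of this frame is up.
- uncut_part (a point): Middle of the uncut part of the part-used ivory milling disc, on its top face (21 mm above the bench), 22 mm from the disc's axis. Five pockets (three single crowns, two bridges) are milled through one half of the disc; the other half is solid. z of this frame is up.
- used_disc: The part-used ivory disc, 98.5 mm across, 18 mm thick, about 300 g, loose, lying flat on the dark mat: origin at the centre of its underside, x towards its uncut half, z up.
- new_disc: Bystander: unused ivory disc, no pockets, 98.5 mm across, 18 mm thick, about 380 g, loose on the mat; origin at the centre of its underside.
- pink_disc: Bystander: pink plastic disc with milled pockets all over, 98.5 mm across, 20 mm thick, about 140 g, loose on the mat; origin at the centre of its underside.
- work_model: The beige stone horseshoe model that carries the red stump, 72 mm wide, 60 mm deep, 30 mm high, loose, about 90 g: origin at the middle of its underside, front teeth towards -x, z up.
- opposing_model: Bystander: the opposing stone model, same beige and size but with a filled palate and no red stump, about 120 g, loose in the tray; origin at the middle of its underside, front teeth towards -x.
- opposing_model_mid (a point): Middle of the opposing model, 28 mm above its underside.
- case_tray: Blue plastic case tray, fixed, 150 mm (x) by 212 mm (y), rim 28 mm high, walls and floor 4 to 5 mm; both models stand in it side by side. Origin under its centre.
- bench_mat: Dark blue-grey bench mat, fixed, 270 by 270 mm, 3 mm thick; the three discs and the bur stand are on it, 15 to 25 mm apart. Origin under its centre. Mat and tray lie side by side on the bench, either one on the left.
- bur_stand: Bystander: aluminium block 45 by 75 by 22 mm with six upright milling burs, 60 mm high over all, about 220 g, loose, standing on one corner of the mat (the +x, +y one); origin at the centre of its underside.
Things that resemble listed ones, but are neither listed nor needed, are in the scene too. Leave any orange or purple look-alike of the work_model alone.

How it is judged (in metres and radians):
On the way, in this order (a step that is already met when the one before it is completed fails the run):
1. the fingertips point at the red stump from straight above, close over it, and stay there 1.5 s (horizontal distance between the grasp point and stump_top below 0.014 m and z of the grasp point in the frame of stump_top between 0.015 and 0.065 m), for 1.5 s.
2. then they point at the middle of the uncut part of the part-used ivory disc in the same way for 1.5 s (horizontal distance between the grasp point and uncut_part below 0.018 m and z of the grasp point in the frame of uncut_part between 0.015 and 0.065 m), for 1.5 s.
At the end, for the whole second after the job is handed in: The hand is raised, its grasp point over 14 cm above the bench, after pointing for 1.5 s at the stump (within 14 mm of straight above, tips up to 45 mm over it) and then at the uncut part (within 18 mm); discs, models and bur stand lie still within 4 mm of their start (height (world z) of the grasp point above 0.14 m and distance of each of used_disc, new_disc, pink_disc, work_model, opposing_model, bur_stand from where it was at the start of the episode below 0.004 m and linear speed of each of used_disc, work_model below 0.02 m/s); the robot touches nothing.
It fails at once if the robot touches something (contact force between any of the fingers, the arm and anything else above 0.5 N).
It fails at once if a disc, a model or the bur stand is shifted or lifted (distance of any of used_disc, new_disc, pink_disc, work_model, opposing_model, bur_stand from where it was at the start of the episode above 0.006 m).
It fails at once if the fingertips point closely at another disc or at the other model ((horizontal distance between the grasp point and new_disc below 0.04 m and z of the grasp point in the frame of new_disc below 0.075 m) or (horizontal distance between the grasp point and pink_disc below 0.04 m and z of the grasp point in the frame of pink_disc below 0.075 m) or (horizontal distance between the grasp point and opposing_model_mid below 0.03 m and z of the grasp point in the frame of opposing_model_mid below 0.055 m)).
It also fails if it takes over 46 s, if anything falls off the work surface, if the arm or the gripper's body presses on something with over 40 N, if the wrist force passes 120 N, or if a joint passes its speed limit or range.

## Robot

A 6-joint arm with a two-finger parallel gripper is mounted at the origin on the work surface. World frame = base frame: x ahead of the robot, y to its left, z up, the work surface at z = 0. Lengths are in m, angles in degrees, forces in N, time in s.
With the tool pointing down it reaches from about 0.325 to 0.85 m from the base axis. Payload 15.5 kg.
Tool frame: the origin (TCP) lies midway between the tips of the shut fingers; the grasp point (between the pads) lies 19 mm behind it; y points along the fingers, x is the direction in which the jaws open and shut, and the axes are right-handed (so a half turn about y gives the same grasp; the last joint's range is limited). The gripper opens to 91 mm and grips with 3 to 60 N. Pads are 32 mm wide; open, the fingers measure 118 mm over their backs; the gripper's body (76 mm by 178 mm) begins 60 mm behind the grasp point.
Start: joints at [-75.143, 28.281, 77.091, -0, 74.628, -5.472], TCP at [0.217, -0.586, 0.214] pointing down, gripper open.
Joint ranges: [-166.48, 166.48], [-47.26, 123.95], [12.59, 153.08], [-70.14, 250.14], [6.76, 159.57], [-176.63, 176.63]. Speed limits (degrees/s): [108.29, 108.29, 147.25, 172.46, 172.46, 172.46].

## Interface

Orientations are given as a 3x3 rotation matrix whose columns are the frame's x, y, z axes.
In Python, from bench import ctrl gives the robot as it stands. The module is installed in compiled form; this text tells all that it offers. Calls block until the motion is done:
- ctrl.goto(position, orientation): joint-space move of the TCP to a pose.
- ctrl.move_l(position, vel=0.15, ori=None, contact_N=None): straight line of the TCP; ori=None keeps the orientation; vel is the mean speed in m/s. With contact_N (N) it stops when the force on the tool has changed by that much, and returns True; else False.
- ctrl.movej(angles): joint-space move.
- ctrl.command_gripper(opening): opening from 0.0 (shut) to 1.0 (fully open); the grip force is fixed at half the most; returns when the fingers have stopped.
- ctrl.sleep(seconds).
- ctrl.ik(position, orientation): joint angles nearest the present ones, or None.
- ctrl.read_camera(name): name is "scene" or "top" or "wrist"; returns the picture (384x512x3 uint8, blue, green, red); there is no depth.
- ctrl.camera_params(name): a dict with "fx", "fy", "cx", "cy" (pixels), "pose" (4x4, takes a point from camera to world coordinates); the wrist camera has in their place "T_tool_cam" (4x4, takes a point from camera to tool coordinates, whose origin is the TCP and whose axes are the tool frame's). Camera axes: x right, y up, looking along -z (the intrinsics and any distortion apply to the point x, -y, -z); pixel columns grow to the right and rows downward; lengths in m; the calibration is good to about 2 mm. A picture is of the moment at which its call begins: read the wrist's pose just before it. camera_params takes no time and is no camera call.
A pose or a line that the arm cannot do raises ctrl.MotionError and nothing moves.
- ctrl.sign_off(): hands the job in, once; it reports no verdict.
Readings, each from a call of its own:
- ctrl.current_t(): time.
- ctrl.current_q(): joint angles.
- ctrl.current_dq(): joint speeds.
- ctrl.current_effort(): joint torques, N m.
- ctrl.current_tool_pos(): TCP position.
- ctrl.current_eef_rot(): TCP orientation.
- ctrl.current_contact_force(): force on the tool from outside, world axes, zero at the start.
- ctrl.current_wrist_torque(): the same for the moment, N m.
- ctrl.current_grip_width(): opening from 0.0 (shut) to 1.0 (fully open).
Only numpy, scipy, OpenCV 4.12 (cv2) and the standard library are available. Lean on these libraries where they do the work, as an engineer would, in place of code of your own. Each camera call takes 0.05 s, during which the arm holds its last target.

## Working session

There is one attempt and no reset: what is moved stays moved. The work goes in short steps, each a Python script; the robot and the scene stay as the last script left them, time stands still between calls to the robot, and variables do not carry over. Pictures are saved under pics/ and viewed, and the job is handed in when it is done.

```bash
mkdir -p pics
python3 - <<'E'
from bench import ctrl
import cv2, numpy as np
np.set_printoptions(precision=4,suppress=True)
print(ctrl.current_t(), ctrl.current_tool_pos()); print(ctrl.current_eef_rot())
for n in ("scene","top","wrist"):
    im=ctrl.read_camera(n); cv2.imwrite(f"pics/{n}0.png",im); print(n,ctrl.camera_params(n))
E
```

```text
0.0 [ 0.217  -0.5857  0.2133]
[[ 0.3474 -0.0003  0.9377]
 [-0.9377  0.0012  0.3474]
 [-0.0013 -1.      0.0001]]
scene {'fx': 397.7585336585601, 'fy': 397.7585336585601, 'cx': 257.4709312080326, 'cy': 191.94626850371213, 'pose': array([[ 0.2864, -0.731 ,  0.6193,  1.1844],
       [ 0.958 ,  0.2302, -0.1713, -0.1959],
       [-0.0173,  0.6424,  0.7662,  0.8012],
       [ 0.    ,  0.    ,  0.    ,  1.    ]])}
top {'fx': 433.61211685996403, 'fy': 433.61211685996403, 'cx': 257.1411957049013, 'cy': 199.65559077447088, 'pose': array([[ 0.0209,  0.9895, -0.1428,  0.4609],
       [-0.9998,  0.0213,  0.0013, -0.0444],
       [ 0.0043,  0.1428,  0.9897,  0.9731],
       [ 0.    ,  0.    ,  0.    ,  1.    ]])}
wrist {'fx': 268.11565701516236, 'fy': 268.11565701516236, 'cx': 254.71617192657638, 'cy': 190.7616436644875, 'T_tool_cam': array([[ 1.    ,  0.0004, -0.0008, -0.0001],
       [-0.0008,  0.2893, -0.9572, -0.1706],
       [-0.0001,  0.9572,  0.2893,  0.0834],
       [ 0.    ,  0.    ,  0.    ,  1.    ]])}
```

View pics/top0.png

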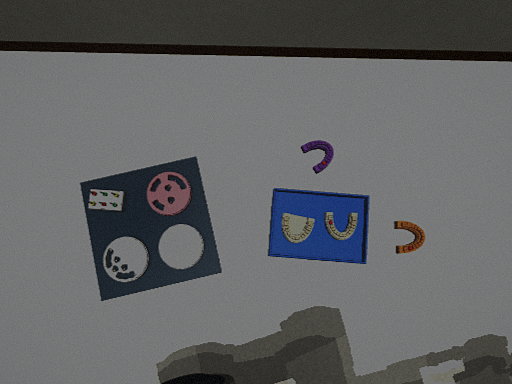

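View pics/scene0.png

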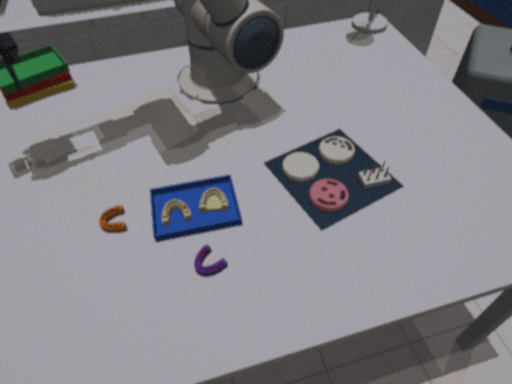

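```bash
cat > h.py <<'E'
import cv2, numpy as np
np.set_printoptions(precision=4,suppress=True)
def ray(cp,pose,u,v):
    d=np.array([(u-cp['cx'])/cp['fx'],-(v-cp['cy'])/cp['fy'],-1.0])
    return pose[:3,3],pose[:3,:3]@d
def cast(cp,pose,u,v,z):
    o,d=ray(cp,pose,u,v); return o+d*(z-o[2])/d[2]
def proj(cp,pose,p):
    c=pose[:3,:3].T@(np.asarray(p)-pose[:3,3]); return cp['cx']-cp['fx']*c[0]/c[2], cp['cy']+cp['fy']*c[1]/c[2]
def redmask(im):
    h=cv2.cvtColor(im,cv2.COLOR_BGR2HSV)
    return ((h[...,0]<8)|(h[...,0]>172))&(h[...,1]>120)&(h[...,2]>50)
E
python3 - <<'E'
from bench import ctrl
from h import *
for n in("top","scene"):
    im=cv2.imread(f"pics/{n}0.png"); cp=ctrl.camera_params(n)
    m=redmask(im).astype(np.uint8)
    k,l,s,c=cv2.connectedComponentsWithStats(m,connectivity=8)
    for i in range(1,k):
        if s[i,4]>=3: print(n,c[i],s[i,4],cast(cp,cp['pose'],*c[i],0.030))
    h=cv2.cvtColor(im,cv2.COLOR_BGR2HSV)
    # light blobs
    m=((h[...,2]>110)).astype(np.uint8)
    cs,_=cv2.findContours(m,cv2.RETR_LIST,cv2.CHAIN_APPROX_NONE)
    for q in cs:
        A=cv2.contourArea(q)
        if 700<A<3000:
            e=cv2.fitEllipse(cv2.convexHull(q)); print(n,'ell',A,e,cast(cp,cp['pose'],*e[0],0.021))
im=cv2.imread("pics/top0.png")
cv2.imwrite("pics/topA.png",cv2.resize(im[180:290,80:225],None,fx=5,fy=5,interpolation=cv2.INTER_CUBIC))
cv2.imwrite("pics/topB.png",cv2.resize(im[180:270,260:380],None,fx=6,fy=6,interpolation=cv2.INTER_CUBIC))
E
```

```text
top [323.8182 162.4545] 11 [ 0.6838 -0.1923  0.03  ]
top [ 93.75  192.875] 8 [0.6043 0.3139 0.03  ]
top [103.5556 203.5556] 9 [0.5811 0.2907 0.03  ]
top [330.2727 221.9091] 11 [ 0.5513 -0.2062  0.03  ]
top [417.6667 230.    ] 3 [ 0.5377 -0.3967  0.03  ]
top [410.3333 247.3333] 15 [ 0.4997 -0.3796  0.03  ]
top [403.3333 247.    ] 3 [ 0.5001 -0.3644  0.03  ]
top ell 1430.5 ((124.89681243896484, 258.9117431640625), (42.554466247558594, 45.17658615112305), 17.78793716430664) [0.462  0.2389 0.021 ]
top ell 1437.0 ((180.42332458496094, 246.0855712890625), (43.04568099975586, 44.44769287109375), 17.8563175201416) [0.4922 0.1197 0.021 ]
top ell 1184.0 ((318.8054504394531, 226.40475463867188), (88.92918395996094, 128.73582458496094), 92.41958618164062) [ 0.5417 -0.1825  0.021 ]
top ell 1329.5 ((168.02906799316406, 192.77816772460938), (40.92085647583008, 43.49555206298828), 32.944786071777344) [0.6094 0.1526 0.021 ]
scene [38.9418 85.6595] 464 [-0.0969 -0.5828  0.03  ]
scene [184.5 206.5] 4 [ 0.5519 -0.2085  0.03  ]
scene [112.125 209.125] 8 [ 0.5064 -0.3807  0.03  ]
scene [201.1667 250.8333] 6 [ 0.6891 -0.1945  0.03  ]Traceback (most recent call last):
  File "<stdin>", line 16, in <module>
cv2.error: OpenCV(4.12.0) /io/opencv/modules/imgproc/src/shapedescr.cpp:361: error: (-201:Incorrect size of input array) There should be at least 5 points to fit the ellipse in function 'fitEllipseNoDirect'
```

Run:
```python
from h import *
im=cv2.imread("pics/top0.png")
cv2.imwrite("pics/topA.png",cv2.resize(im[150:300,75:225],None,fx=4,fy=4,interpolation=cv2.INTER_CUBIC))
cv2.imwrite("pics/topB.png",cv2.resize(im[180:270,260:380],None,fx=6,fy=6,interpolation=cv2.INTER_CUBIC))
```

```text
(no output)
```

View pics/topA.png

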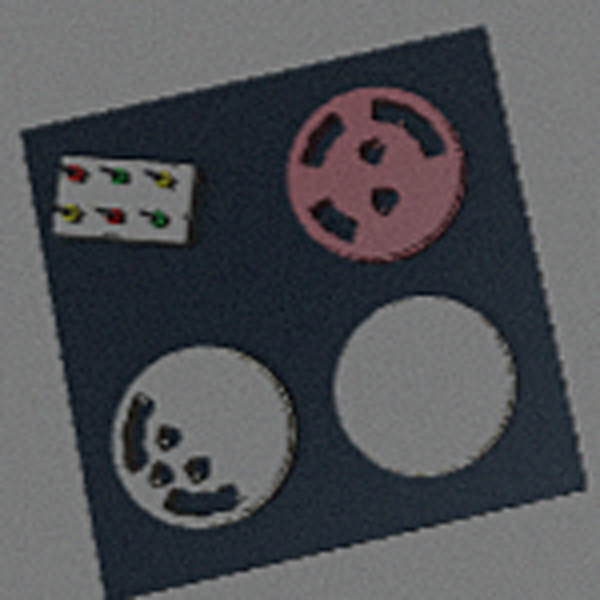

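View pics/topB.png

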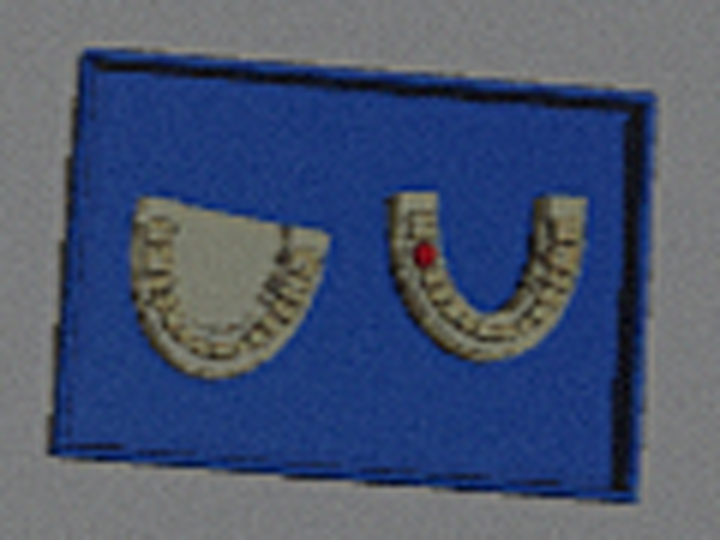

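Run:
```python
from bench import ctrl
from h import *
im=cv2.imread("pics/top0.png"); cp=ctrl.camera_params("top"); P=cp['pose']
C=np.array([0.462,0.2389,0.021])
g=cv2.cvtColor(im,cv2.COLOR_BGR2GRAY)
pts=[]
for v in range(225,295):
    for u in range(90,160):
        p=cast(cp,P,u,v,0.021)
        if np.linalg.norm(p[:2]-C[:2])<0.043 and g[v,u]<80: pts.append(p[:2])
pts=np.array(pts); m=pts.mean(0); d=C[:2]-m; print(len(pts),m,np.linalg.norm(d))
d/=np.linalg.norm(d); U=C[:2]+0.022*d; print('uncut',U, np.degrees(np.arctan2(d[1],d[0])), proj(cp,P,[*U,0.021]))
# ray triangulation of the stump across two views
cs=ctrl.camera_params("scene")
A=np.zeros((3,3));b=np.zeros(3)
for c,(u,v) in((cp,(330.27,221.91)),(cs,(184.5,206.5))):
    o,r=ray(c,c['pose'],u,v); r/=np.linalg.norm(r); M=np.eye(3)-np.outer(r,r); A+=M;b+=M@o
print('stump tri',np.linalg.solve(A,b))
# disc diameter check
for e,z in (((124.9,258.9),0.021),((180.4,246.1),.021)):
    print(np.linalg.norm(cast(cp,P,e[0]-22.3,e[1],z)-cast(cp,P,e[0]+22.3,e[1],z)))
ctrl.command_gripper(0.0)
S=np.array([0.5513,-0.2065]); a=np.arctan2(S[1],S[0])
R=np.array([[np.cos(a),0,-np.sin(a)],[np.sin(a),0,np.cos(a)],[0,-1,0]])
print(ctrl.ik([*S,0.16],R), ctrl.ik([*S,0.054],R))
ctrl.goto([*S,0.16],R)
p=ctrl.current_tool_pos();Rr=ctrl.current_eef_rot()
w=ctrl.read_camera("wrist"); cw=ctrl.camera_params("wrist"); cv2.imwrite("pics/w1.png",w)
T=np.eye(4);T[:3,:3]=Rr;T[:3,3]=p; W=T@cw['T_tool_cam']
k,l,s,c=cv2.connectedComponentsWithStats(redmask(w).astype(np.uint8),connectivity=8)
for i in range(1,k):
    if s[i,4]>8: print(c[i],s[i],cast(cw,W,*c[i],0.030))
print(p,ctrl.current_t(),ctrl.current_grip_width(),proj(cw,W,[*S,0.033]))
```

```text
310 [0.4463 0.2534] 0.021391138519699787
uncut [0.4782 0.224 ] -42.6834503958168 (np.float64(132.24617367377414), np.float64(251.56540104100304))
stump tri [ 0.5513 -0.2075  0.0289]
0.09678253728118567
0.09729374276530732
[-26.3449  28.6141  86.1063  -0.      65.2796  -5.8105] [-26.3449  36.5306  91.4504  -0.      52.019   -5.8105]
[362.6364 131.4318] [359 128   8   7  44] [ 0.6842 -0.1934  0.03  ]
[255.4314 183.4706] [252 180   8   8  51] [ 0.5531 -0.2073  0.03  ]
[ 0.5511 -0.2074  0.1601] 3.4083 0.007525179647437177 (np.float64(253.73117619368162), np.float64(184.02187986726943))
```

View pics/w1.png

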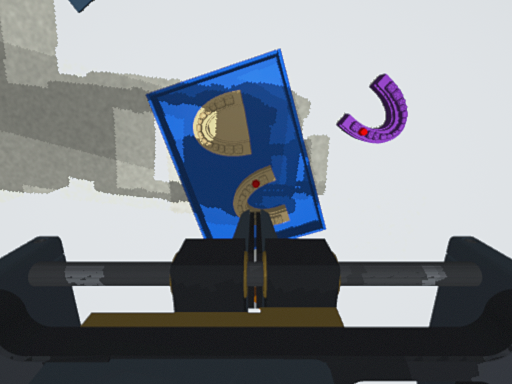

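The wrist view puts the red stump at pixel (255,183) on the beige model in the tray, at about (0.553, −0.207). The top and scene views agree with that to 2 mm, and the triangulated height is 29 mm. I'm going down to point at it, then on to the disc.

Run:
```python
from bench import ctrl
from h import *
S=[0.552,-0.207]
ctrl.move_l([*S,0.054],vel=0.08)
print(ctrl.current_tool_pos(),ctrl.current_t())
w=ctrl.read_camera("wrist"); cv2.imwrite("pics/w2.png",w)
ctrl.sleep(2.4)
print(ctrl.current_tool_pos(),ctrl.current_contact_force(),ctrl.current_t())
ctrl.move_l([*S,0.22],vel=0.12)
U=np.array([0.478,0.224]); a=np.arctan2(U[1],U[0])
R=np.array([[np.cos(a),0,-np.sin(a)],[np.sin(a),0,np.cos(a)],[0,-1,0]])
ctrl.goto([*U,0.22],R)
p=ctrl.current_tool_pos();Rr=ctrl.current_eef_rot()
w=ctrl.read_camera("wrist"); cw=ctrl.camera_params("wrist"); cv2.imwrite("pics/w3.png",w)
T=np.eye(4);T[:3,:3]=Rr;T[:3,3]=p; W=T@cw['T_tool_cam']; np.save("W3.npy",W)
print(p,ctrl.current_t(),proj(cw,W,[*U,0.021]),proj(cw,W,[0.462,0.2389,0.021]))
```

```text
[ 0.5523 -0.2071  0.0545] 4.8833
[ 0.552 -0.207  0.054] [ 0.4095 -0.769  -1.3073] 7.3333
[0.4785 0.2233 0.22  ] 10.525 (np.float64(253.75555237850136), np.float64(169.86209284978145)) (np.float64(247.82414340186415), np.float64(155.53353086857348))
```

View pics/w2.png

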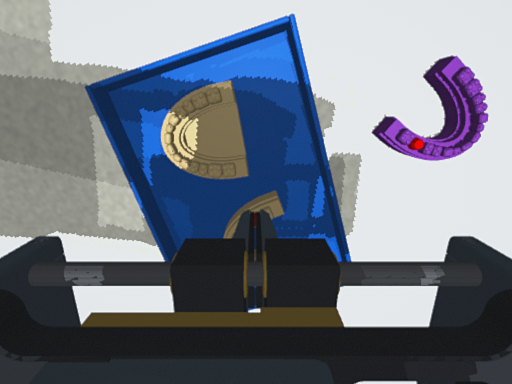

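View pics/w3.png

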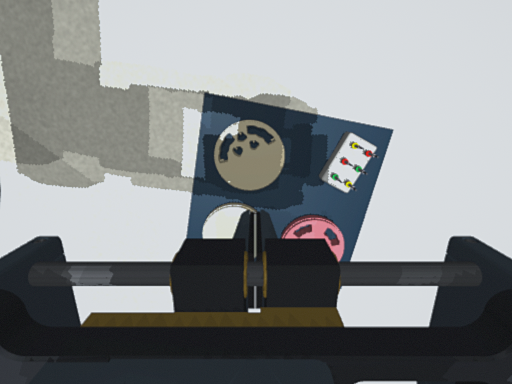

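Over the stump, the red shows right at the fingertips (255,218). In w3 the part-used disc is centred near (249,155), with its pockets at the upper left, so the uncut middle lies at the lower right, near (254,170). I'll measure it from this view before going down.

Run:
```python
from bench import ctrl
from h import *
w=cv2.imread("pics/w3.png"); W=np.load("W3.npy"); cw=ctrl.camera_params("wrist")
h=cv2.cvtColor(w,cv2.COLOR_BGR2HSV)
roi=w[115:196,208:292].astype(int)
m=((roi[...,2]>roi[...,0]+8)).astype(np.uint8)   # ivory: red over blue
cs,_=cv2.findContours(m,cv2.RETR_EXTERNAL,cv2.CHAIN_APPROX_NONE)
q=max(cs,key=cv2.contourArea); e=cv2.fitEllipse(cv2.convexHull(q)); print(e)
c=np.array(e[0])+[208,115]; C=cast(cw,W,*c,0.021); print('C',C, cv2.contourArea(q))
pts=[]
for v in range(115,196):
    for u in range(208,292):
        p=cast(cw,W,u,v,0.021)
        if np.linalg.norm(p[:2]-C[:2])<0.043 and not m[v-115,u-208]: pts.append(p[:2])
pm=np.mean(pts,0); d=C[:2]-pm; print(len(pts),pm,np.linalg.norm(d)); d/=np.linalg.norm(d)
print('uncut',C[:2]+.022*d,np.degrees(np.arctan2(d[1],d[0])))
```

```text
((41.032470703125, 39.72227096557617), (70.2056884765625, 70.59095764160156), 123.62260437011719)
C [0.463  0.2406 0.021 ] 3338.5
690 [0.4456 0.2552] 0.022716956070815673
uncut [0.48   0.2266] -39.77056538126893
```

Run:
```python
from bench import ctrl
from h import *
U=[0.479,0.225]
print(ctrl.current_contact_force())
ctrl.move_l([*U,0.042],vel=0.10)
print(ctrl.current_tool_pos(),ctrl.current_t())
w=ctrl.read_camera("wrist"); cv2.imwrite("pics/w4.png",w)
ctrl.sleep(2.4)
print(ctrl.current_tool_pos(),ctrl.current_contact_force(),ctrl.current_t())
ctrl.move_l([*U,0.24],vel=0.12); ctrl.sleep(0.5)
p=ctrl.current_tool_pos();Rr=ctrl.current_eef_rot()
cv2.imwrite("pics/w5.png",ctrl.read_camera("wrist")); cv2.imwrite("pics/s5.png",ctrl.read_camera("scene"))
print(p,Rr[:,1],ctrl.current_t())
a=cv2.imread("pics/s5.png"); cv2.imwrite("pics/both.png",np.vstack([np.hstack([w[100:300],cv2.imread("pics/w5.png")[100:300]])[:, ::1],np.hstack([cv2.imread("pics/scene0.png")[100:300],a[100:300]])])[:, :][::1])
b=cv2.imread("pics/both.png"); cv2.imwrite("pics/both.png",cv2.resize(b,None,fx=.78,fy=.78))
```

```text
[-0.0504  0.2411  0.1567]
[0.4793 0.2251 0.0424] 12.4583
[0.479 0.225 0.042] [-0.1528  0.6732 -0.1563] 14.9083
[0.479 0.225 0.24 ] [-0. -0. -1.] 17.3083
```

View pics/both.png

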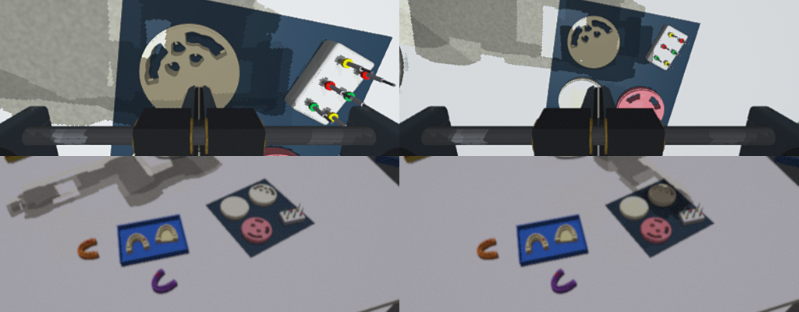

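While pointing (top left), the fingertips are over the solid half of the part-used disc, near the bottom of the picture. The before and after scene pictures (bottom row) show nothing shifted. I'm handing it in.

Run:
```python
from bench import ctrl
print(ctrl.current_tool_pos(),ctrl.current_dq(),ctrl.current_t()); ctrl.sign_off()
```

```text
[0.47900469 0.22500473 0.23999832] [-0.01568825 -0.00856941 -0.09714596 -0.04627779  0.0701919   0.06696647] 17.3083
the job is handed in; nothing more can be done
```

I pointed with shut fingers, first at the red stump and then at the uncut half of the part-used ivory disc. The job was handed in at 17.3 s with the fingertips raised to 24 cm. No verdict is reported.

- **Stump:** the fingertips were at (0.552, −0.207), 21 mm above it, and held for about 2.4 s. The three camera views agreed on its position to 2 mm.
- **Uncut part:** the fingertips were at (0.479, 0.225), 21 mm above it, and held for about 2.4 s. The top and wrist views agreed to about 3 mm.
- **Between the two points:** I crossed with the tips at about 22 cm.

**Checks:** the start and end pictures show nothing moved, by eye only. The force reading was about 1.6 N during the stump hold, 0.7 N during the disc hold and 0.3 N in free air. I took these as sensor noise, because the tips were 2 cm clear by position, but I did not check that further.

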